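Hang the frosted tray on the cupboard rail and slide it to the red band

ROBOT

A 7-joint arm with a two-finger parallel gripper is mounted at the origin on the work surface. World frame = base frame: x ahead of the robot, y to its left, z up, the work surface at z = 0. Lengths are in m, angles in rad, forces in N, time in s.
With the tool pointing down it reaches from about 0.425 to 0.875 m from the base axis. Payload 8.4 kg.
Tool frame: the origin (TCP) lies on the centre line of the jaws, within the pads' length; the fingertips stand 14 mm ahead of it and the grasp point (between the pads) lies 5 mm behind it (manip.tips_ahead is the z of the fingertips in the tool frame, in m); z points along the fingers, y is the direction in which the jaws open and shut (so a half turn about z gives the same grasp; the last joint's range is limited). The gripper opens to 85 mm and grips with 20 to 120 N. Pads are 22 mm wide; open, the fingers measure 114 mm over their backs; the gripper's body (76 mm by 85 mm) begins 54 mm behind the grasp point. The pads swing forward as they close: fully open they stand 13 mm farther back than shut.
Start: joints at [1.196, 0.333, 0.04, 1.465, -0.013, 1.343, -0.059], TCP at [0.177, -0.625, 0.245] pointing down, gripper open.
Joint ranges: [-2.58, 2.58], [-0.38, 2.09], [-1.3, 1.39], [0.25, 2.4], [-1.5, 4.64], [0.08, 2.09], [-2.65, 2.65]. Speed limits (rad/s): [2.22, 2.22, 2.79, 2.79, 3.14, 3.14, 3.14].

INTERFACE

Orientations are given as [roll, pitch, yaw] about the fixed x, y, z axes, in that order (R = Rz(yaw) Ry(pitch) Rx(roll)).
In Python, from workcell import manip gives the robot as it stands. Calls block until the motion is done:
- manip.goto(position, orientation): joint-space move of the TCP to a pose.
- manip.line_to(position, rot=None, speed=0.15, f_stop=None): straight line of the TCP; rot=None keeps the orientation; speed is the mean speed in m/s. With f_stop (N) it stops when the force on the tool has changed by that much, and returns True; else False.
- manip.move_j(angles): joint-space move.
- manip.gripper_open() and manip.gripper_close(grip_force=None): open the fingers fully, or close them until they stop; grip_force is the grip in N (None keeps the last).
- manip.sleep(seconds).
- manip.solve_ik(position, orientation): joint angles nearest the present ones, or None.
- manip.observe(): the state.
- manip.get_image(name): name is "scene" or "side" or "wrist"; returns the picture (420x560x3 uint8, red, green, blue); there is no depth.
- manip.get_calibration(name): a dict with "camera_matrix" (3x3 intrinsics, pixels), "k1" (the pictures are not rectified: a ray, as slopes to the right and down, at radius r is drawn at 1 + k1 r^2 times it, then the intrinsics apply), "R" (3x3) and "t" (3): a world point X has camera coordinates R X + t; the wrist camera has in their place "hand_eye" (4x4, takes a point from camera to tool coordinates, whose origin is the TCP and whose axes are the flange's). Camera axes: x right, y down, z forward; pixel columns grow to the right and rows downward; lengths in m; the calibration is good to about 2 mm. A picture is of the moment at which its call begins: read the wrist's pose just before it. get_calibration takes no time and is no camera call.
A pose or a line that the arm cannot do raises manip.IKError and nothing moves.
- manip.finish_job(): hands the job in, once; it reports no verdict.
The state is a dict: "clock": time; "q": joint angles; "joint_vel": joint speeds; "tau": joint torques, N m; "position": TCP position; "ee_rot": TCP orientation; "ft_force": force on the tool from outside, world axes, zero at the start; "wrist_torque": the same for the moment, N m; "grip_width": finger opening in m.
Only numpy, scipy, OpenCV 4.12 (cv2) and the standard library are available. Lean on these libraries where they do the work, as an engineer would, in place of code of your own. Each camera call takes 0.05 s, during which the arm holds its last target.

TASK

Pick up the frosted tray hanger (not the blue one) and hook it onto the steel rail at the green band. Then, keeping it hooked, slide it along the rail to the red band and let go, so that it hangs there still and level. Do not knock or push the walnut chess queen.

Things in the scene. Friction and masses are not known exactly. Their poses are not given: they have to be found in the camera images.
- frosted_hanger: Frosted whitish tray hanger, 110-230 g. Tray 70x60x30 mm (x,y,z); origin: centre of underside. Steel strap at x=-18 rises to a hook: upside-down 90 deg V over x=0, 14 wide, inner apex z=117, free lip at x=+18 down to z=87. Rail enters from +x between z=30 and 87, then lower; hung, origin is 108 below rail axis. Black grip block over origin 16x24 (x,y), z=120 to 156. +x faces away from robot, +-17 deg.
- green_band: 30 mm long green painted band on the rail (no step). Origin: its centre, on the rail's axis, 170 mm above the shelf. y runs along the rail; x is level, square to the rail, away from the robot. The fixed rail is a level steel bar, 12 mm diameter, 400 mm long, beyond the hangers; its two 16 mm end posts rise 12 mm above its axis. Band 75 mm or more from either post, on either side of the red one.
- red_band: 20 mm long red painted band on the same rail, the mark to slide to; paint only, no step. Origin and axes as for the green band; 110 to 230 mm from it along the rail, 75 mm or more from either post. Nothing stands between the bands.
- queen: Walnut chess queen, 95 mm high, foot 36 mm across, standing loose on the shelf between the two hangers; to be left standing where it is. Origin: centre of its underside, z up.
Things that resemble listed ones, but are neither listed nor needed, are in the scene too. Of the things shaped like the frosted_hanger, the steel one is meant.

How it is judged:
By the outcome, as a careful person would: the job done as asked, in the order asked, and still so for the second after the job is handed in, with the robot touching nothing.
It also fails if it takes over 48 s, if anything falls off the work surface, if the arm or the gripper's body presses on something with over 40 N, if the wrist force passes 120 N, or if a joint passes its speed limit or range.

## Working session

There is one attempt and no reset: what is moved stays moved. The work goes in short steps, each a Python script; the robot and the scene stay as the last script left them, time stands still between calls to the robot, and variables do not carry over. Pictures are saved under pics/ and viewed, and the job is handed in when it is done.

```bash
mkdir -p pics; ls
python3 - <<'E'
from workcell import manip
import cv2,numpy as np
s=manip.observe();print(s['clock'],s['position'],s['ee_rot'],manip.tips_ahead)
for n in ["scene","side","wrist"]:
    cv2.imwrite(f"pics/{n}0.png",manip.get_image(n)[:,:,::-1])
    c=manip.get_calibration(n);print(n,{k:np.round(v,4).tolist() for k,v in c.items() if k!='name'})
E
```

```text
pics
0.0 [ 0.1768434  -0.62502598  0.24441941] [-3.13997197e+00  1.03707695e-04  2.75726934e-01] 0.014
scene {'camera_matrix': [[436.4058, 0.0, 291.5012], [0.0, 436.4058, 212.4504], [0.0, 0.0, 1.0]], 'k1': 0.0124, 'R': [[0.5719, 0.8203, -0.006], [0.543, -0.384, -0.7468], [-0.6149, 0.4239, -0.665]], 't': [-0.2138, -0.1939, 1.1906]}
side {'camera_matrix': [[401.0789, 0.0, 285.1281], [0.0, 401.0789, 215.9002], [0.0, 0.0, 1.0]], 'k1': -0.1076, 'R': [[-0.7656, -0.6432, 0.0095], [-0.4071, 0.473, -0.7814], [0.4981, -0.6021, -0.624]], 't': [0.2822, 0.3288, 0.6025]}
wrist {'camera_matrix': [[323.6251, 0.0, 275.5064], [0.0, 323.6251, 211.2716], [0.0, 0.0, 1.0]], 'k1': 0.0207, 'hand_eye': [[0.0008, -0.9642, -0.2651, 0.0663], [1.0, 0.0007, 0.0004, -0.0004], [-0.0002, -0.2651, 0.9642, -0.1275], [0.0, 0.0, 0.0, 1.0]]}
```

View pics/scene0.png

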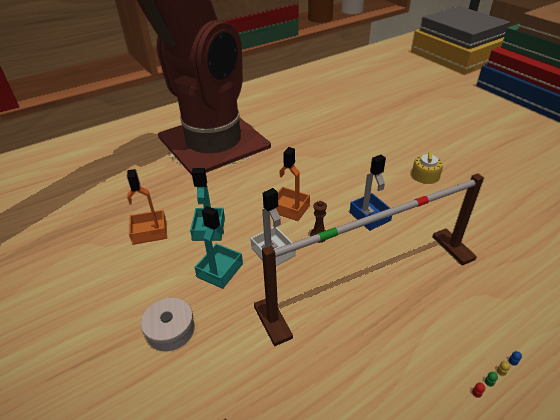

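View pics/side0.png

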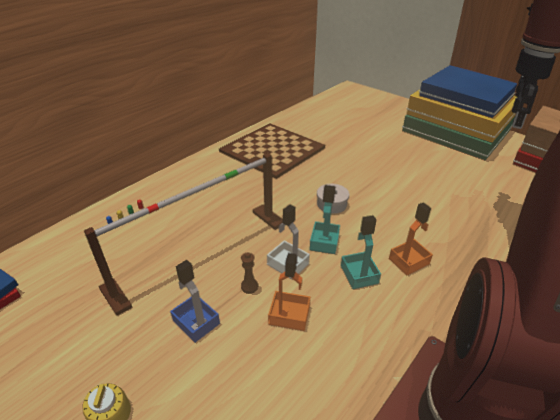

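View pics/wrist0.png

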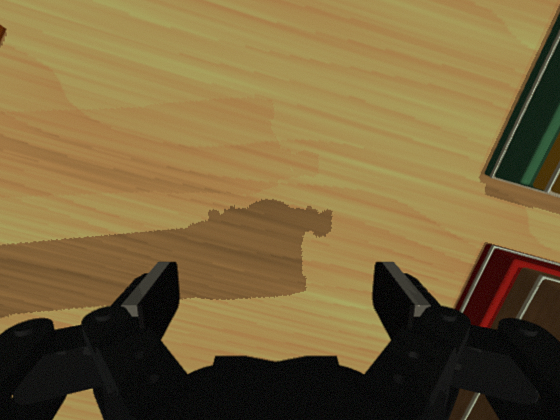

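The scene view shows the white hanger at about (272,240), the queen at (319,218) and the blue hanger at (371,207). In it the green band is at (328,235) and the red at (421,201). The side view has the white hanger at (288,255), the green band at (232,174) and the red at (153,208). Next I'll triangulate these.

```bash
cat > h.py <<'E'
import cv2,numpy as np
from workcell import manip
def cam(n):
    c=manip.get_calibration(n)
    K=np.array(c['camera_matrix']);k=c['k1']
    if n=='wrist':
        raise Exception
    return K,k,np.array(c['R']),np.array(c['t'])
def wcam(s):
    c=manip.get_calibration('wrist')
    from scipy.spatial.transform import Rotation as Ro
    T=np.eye(4);T[:3,:3]=Ro.from_euler('xyz',s['ee_rot']).as_matrix();T[:3,3]=s['position']
    M=np.linalg.inv(T@np.array(c['hand_eye']))
    return np.array(c['camera_matrix']),c['k1'],M[:3,:3],M[:3,3]
def ray(C,uv):
    K,k,R,t=C
    d=np.array([(uv[0]-K[0,2])/K[0,0],(uv[1]-K[1,2])/K[1,1]])
    p=d.copy()
    for _ in range(20): p=d/(1+k*(p@p))
    v=R.T@np.array([p[0],p[1],1.]);return -R.T@t,v/np.linalg.norm(v)
def onz(C,uv,z):
    o,v=ray(C,uv);return o+v*(z-o[2])/v[2]
def tri(L):
    A=np.zeros((3,3));b=np.zeros(3)
    rs=[ray(C,uv) for C,uv in L]
    for o,v in rs:
        P=np.eye(3)-np.outer(v,v);A+=P;b+=P@o
    X=np.linalg.solve(A,b)
    return X,[np.linalg.norm((np.eye(3)-np.outer(v,v))@(X-o))*1000 for o,v in rs]
def proj(C,X):
    K,k,R,t=C;c=R@X+t;p=c[:2]/c[2];p=p*(1+k*(p@p));return K[:2,:2]@p+K[:2,2]
def cents(im,lo,hi,minA=10):
    h=cv2.cvtColor(im,cv2.COLOR_RGB2HSV);m=cv2.inRange(h,np.array(lo),np.array(hi))
    n,l,st,ce=cv2.connectedComponentsWithStats(m)
    return [(np.round(ce[i],1).tolist(),st[i].tolist()) for i in range(1,n) if st[i,4]>=minA]
E
python3 - <<'E'
from h import *
for n,boxes in [("scene",(230,165,400,295)),("side",(90,150,350,350))]:
    im=cv2.imread(f"pics/{n}0.png")
    x0,y0,x1,y1=boxes;f=4 if n=='scene' else 3
    cv2.imwrite(f"pics/{n}_z.png",cv2.resize(im[y0:y1,x0:x1],None,fx=f,fy=f,interpolation=cv2.INTER_CUBIC))
    r=im[:,:,::-1].copy()
    print(n,'green',cents(r,(50,150,60),(70,255,255)),'\nred',cents(r,(0,190,110),(5,255,255)))
    print('black',cents(r,(0,0,0),(180,255,38),40)[:12])
E
```

```text
scene green [([327.9, 233.4], [318, 228, 20, 13, 137]), ([491.9, 377.1], [487, 372, 10, 12, 62])] 
red [([527.6, 60.1], [493, 47, 67, 28, 378]), ([422.2, 199.8], [417, 196, 11, 9, 58]), ([480.5, 386.5], [477, 383, 8, 8, 50])]
black [([169.4, 40.7], [137, 0, 59, 122, 2237]), ([473.9, 4.5], [469, 0, 11, 11, 90]), ([446.8, 30.3], [422, 18, 51, 26, 435]), ([521.1, 42.5], [421, 28, 139, 32, 904]), ([222.1, 57.6], [207, 31, 31, 58, 1310]), ([532.9, 55.5], [502, 44, 58, 23, 242]), ([201.8, 86.5], [195, 50, 23, 62, 154]), ([491.7, 72.3], [481, 68, 27, 12, 65]), ([542.8, 98.1], [517, 81, 43, 32, 485]), ([493.7, 90.8], [477, 82, 35, 19, 110]), ([540.9, 111.0], [517, 99, 43, 23, 181]), ([212.3, 138.8], [183, 120, 57, 33, 924])]
side green [] 
red [([152.6, 207.2], [148, 204, 10, 7, 36]), ([13.9, 290.9], [12, 289, 5, 5, 14])]
black [([539.7, 44.2], [524, 38, 36, 10, 60]), ([529.9, 78.6], [512, 49, 43, 77, 1270]), ([468.7, 326.5], [456, 288, 26, 71, 867]), ([480.0, 369.7], [457, 328, 42, 75, 134])]
```

```bash
ls pics
```

```text
scene0.png
scene_z.png
side0.png
side_z.png
wrist0.png
```

View pics/scene_z.png

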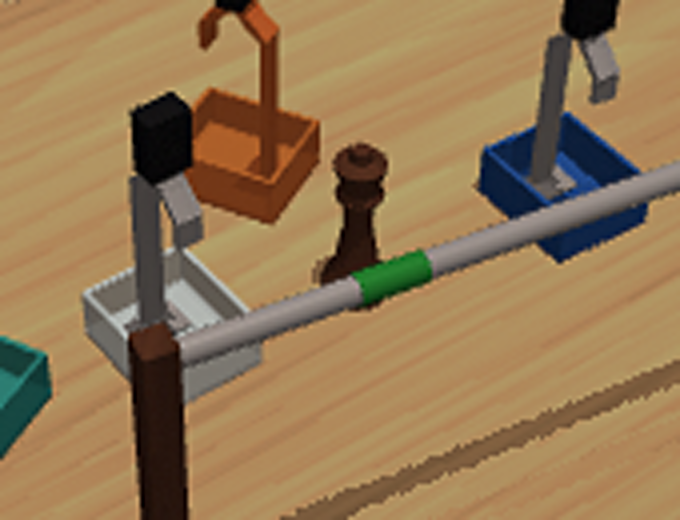

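View pics/side_z.png

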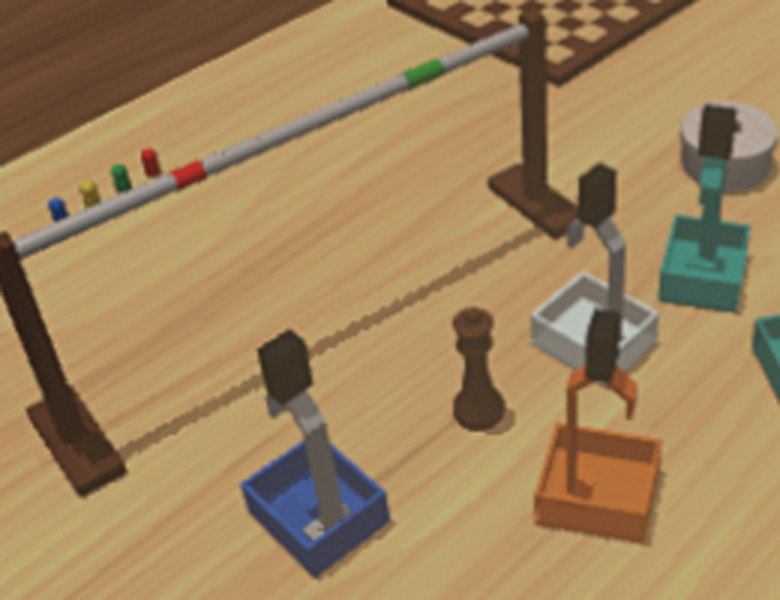

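Run:
```python
from h import *
S,D=cam('scene'),cam('side')
a=cv2.imread("pics/scene0.png")[:,:,::-1].copy();b=cv2.imread("pics/side0.png")[:,:,::-1].copy()
g2=cents(b,(45,120,50),(75,255,255));print(g2)
def sub(im,box,lo,hi):
    x0,y0,x1,y1=box
    return [((c[0]+x0,c[1]+y0),[st[0]+x0,st[1]+y0]+st[2:]) for c,st in cents(im[y0:y1,x0:x1].copy(),lo,hi,20)]
ba=sub(a,(258,185,284,213),(0,0,0),(180,255,50));bb=sub(b,(278,202,300,226),(0,0,0),(180,255,85));print(ba,bb)
gs=[c for c,_ in g2 if abs(c[0]-231)<6][0]
G,e=tri([(S,(327.9,233.9)),(D,gs)]);print('green',G,e)
R,e=tri([(S,(421.7,200.5)),(D,(153,208))]);print('red',R,e, R-G,np.linalg.norm(R-G))
print('block',tri([(S,ba[0][0]),(D,bb[0][0])]))
print('queen top',tri([(S,(230+360/4,165+152/4)),(D,(90+474/3,150+315/3))]))
print('queen foot',onz(D,(90+479/3,150+415/3),0.0))
# tray rim corners at z=.03 ; scene zoom
for nm,C,pts in [('scene',S,[(230+p[0]/4,165+p[1]/4) for p in [(83,296),(178,248),(262,338)]]),('side',D,[(90+p[0]/3,150+p[1]/3) for p in [(532,321),(587,274),(658,325)]])]:
    print(nm,[np.round(onz(C,p,.03)[:2],4).tolist() for p in pts])
```

```text
[([231.0, 173.7], [225, 170, 13, 9, 60]), ([129.6, 208.6], [128, 205, 4, 8, 18])]
[((270.1, 199.2), [263, 188, 15, 24, 280])] [((288.3, 215.1), [282, 205, 13, 21, 213])]
green [ 0.59434783 -0.08613757  0.17261284] [np.float64(1.731479126145609), np.float64(1.7314791261456093)]
red [0.62219794 0.09208628 0.17181641] [np.float64(1.735821748248229), np.float64(1.735821748248235)] [ 0.02785011  0.17822384 -0.00079643] 0.18038847130318783
block (array([ 0.43894676, -0.09155293,  0.13866719]), [np.float64(0.06698666581038176), np.float64(0.06698666581039468)])
queen top (array([0.45653393, 0.00922597, 0.09242652]), [np.float64(1.3132168239446549), np.float64(1.3132168239446764)])
queen foot [0.45441281 0.01129142 0.        ]
scene [[0.4087, -0.1228], [0.407, -0.0653], [0.4833, -0.0667]]
side [[0.4674, -0.0584], [0.4697, -0.1218], [0.3971, -0.1134]]
```

Run:
```python
from h import *
S,D=cam('scene'),cam('side')
for nm,p,q in [('orange1',(289,157),(291,265)),('teal near',(211,218),(329,193)),('teal2',(200,178),(368,226)),('orange2',(133,181),(423,213)),('blue',(377,166),(185,272))]:
    print(nm,tri([(S,p),(D,q)]))
print(tri([(S,(269,250)),(D,(267,160))]), tri([(S,(477,180)),(D,(91,233))]))
manip.goto([0.45,-0.092,0.33],[np.pi,0,0])
s=manip.observe();im=manip.get_image('wrist')
print(s['clock'],s['position'],s['ee_rot'],s['q'])
np.save('w1.npy',np.r_[s['position'],s['ee_rot']])
cv2.imwrite('pics/w1.png',im[:,:,::-1])
```

```text
orange1 (array([0.34834752, 0.01165827, 0.13904076]), [np.float64(0.7348830171868527), np.float64(0.7348830171867874)])
teal near (array([ 0.42161013, -0.20328248,  0.13933877]), [np.float64(1.5471243054765627), np.float64(1.5471243054765205)])
teal2 (array([ 0.30328514, -0.16660634,  0.13629313]), [np.float64(1.2725807615210514), np.float64(1.2725807615211382)])
orange2 (array([ 0.23824064, -0.27547647,  0.13661041]), [np.float64(1.1111789395761014), np.float64(1.1111789395760523)])
blue (array([0.47365614, 0.13865194, 0.13697322]), [np.float64(0.2763673823658897), np.float64(0.27636738236581393)])
(array([ 0.57245209, -0.17785351,  0.17336038]), [np.float64(0.10409274474054792), np.float64(0.10409274474048029)]) (array([0.64214718, 0.20984647, 0.17513062]), [np.float64(1.170512104681991), np.float64(1.1705121046821334)])
2.3167 [ 0.44995759 -0.09291824  0.32985621] [-3.14141812e+00  1.96348937e-04 -1.35621975e-03] [ 0.6515532  -0.07260332 -0.50692546  1.74333434 -0.03557937  1.4620453
 -1.42253494]
```

View pics/w1.png

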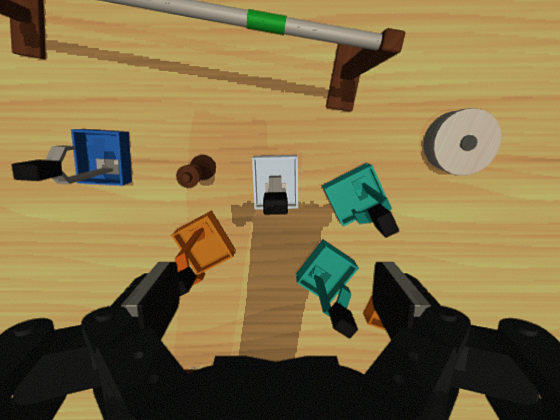

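Run:
```python
from h import *
w=np.load('w1.npy');W=wcam({'position':w[:3],'ee_rot':w[3:]})
im=cv2.imread('pics/w1.png')
cv2.imwrite('pics/w1z.png',np.hstack([cv2.resize(im[145:225,235:315],None,fx=6,fy=6,interpolation=cv2.INTER_CUBIC)]))
r=im[:,:,::-1].copy()
print(cents(r[:60].copy(),(50,150,60),(75,255,255)))
h=cv2.cvtColor(r,cv2.COLOR_RGB2HSV)
sub=h[150:218,245:310]
m=((sub[:,:,1]<45)&(sub[:,:,2]>110)).astype(np.uint8)
k=(cv2.inRange(h[185:222,255:300],(0,0,0),(180,255,45)))
n,l,st,ce=cv2.connectedComponentsWithStats(k);print(st[1:],ce[1:]+[255,185])
# rail edges: columns samples, light low-sat pixels
for u in list(range(120,240,20))+[300,320,340,360]:
    col=h[0:60,u];v=np.where((col[:,1]<60)&(col[:,2]>90))[0]
    if len(v): print(u,v.min(),v.max())
```

```text
[([265.7, 21.4], [247, 10, 39, 24, 689])]
[[  8   7  25  22 493]] [[275.04665314 202.96957404]]
120 0 1
140 0 5
160 0 9
180 0 13
200 2 16
220 5 20
300 20 34
320 24 38
340 27 41
360 31 45
```

View pics/w1z.png

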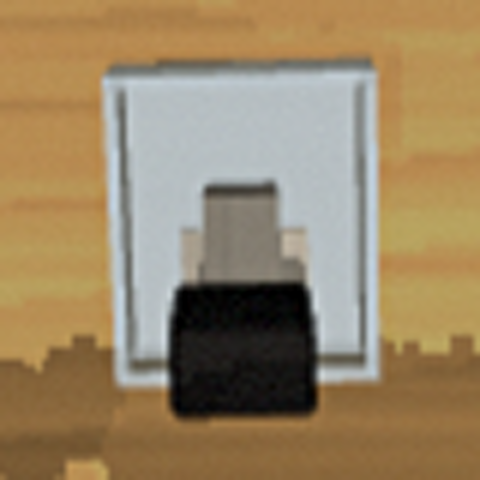

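Run:
```python
from h import *
w=np.load('w1.npy');W=wcam({'position':w[:3],'ee_rot':w[3:]})
Z=lambda p:(235+p[0]/6-.4,145+p[1]/6-.4)
c=[onz(W,Z(p),.03)[:2] for p in [(105,73),(378,69),(380,381),(118,386)]]
print(np.round(c,4),np.mean(c,0))
ang=lambda v:np.degrees(np.arctan2(v[1],v[0]))
print('sides',[np.linalg.norm(c[i]-c[i-1]) for i in range(4)],'yaw',ang(c[1]-c[2]),ang(c[0]-c[3]),ang(c[0]-c[1])-90,ang(c[3]-c[2])-90)
b=[onz(W,Z(p),.156)[:2] for p in [(172,340),(315,340),(315,414),(174,414)]];print('block',np.round(b,4),np.mean(b,0))
print('block centroid, 3 view', tri([(W,(275.05,202.97)),(cam('scene'),(270.1,199.2)),(cam('side'),(288.3,215.1))]))
G=onz(W,(265.7,21.6),.172)  # visible from above
print('green',G)
P=np.array([onz(W,(u,v),.171)[:2] for u,v in [(200,9),(220,12.5),(300,27),(320,31),(340,34),(360,38)]]);print(np.round(P,4))
vx,vy,x,y=cv2.fitLine(P.astype(np.float32),cv2.DIST_L2,0,.001,.001).ravel();print('rail tilt',np.degrees(np.arctan2(vx,vy)),x,y)
```

```text
[[ 0.4726 -0.0622]
 [ 0.4734 -0.1217]
 [ 0.4031 -0.1234]
 [ 0.4019 -0.0637]] [ 0.4377517  -0.09273441]
sides [np.float64(0.07063986728962282), np.float64(0.05949947898668149), np.float64(0.07032790338236568), np.float64(0.059662892265457505)] yaw 1.388869930367397 1.254384206546652 0.7992242500141771 1.1002483473275788
block [[ 0.4432 -0.0811]
 [ 0.4432 -0.1039]
 [ 0.4309 -0.104 ]
 [ 0.431  -0.0813]] [ 0.43708407 -0.09255674]
block centroid, 3 view (array([ 0.43829689, -0.0917109 ,  0.13878585]), [np.float64(1.1645566937595582), np.float64(0.554173377039918), np.float64(0.6723002509359611)])
green [ 0.59164765 -0.08520497  0.172     ]
[[ 0.6004 -0.0342]
 [ 0.5981 -0.0496]
 [ 0.5881 -0.1122]
 [ 0.5853 -0.1281]
 [ 0.5831 -0.144 ]
 [ 0.5802 -0.16  ]]
rail tilt 9.12069 0.5892061 -0.10468564
```

The wrist view puts the tray at (0.438,-0.092) with yaw 1.1°, sides 70.5×59.6 mm. The rail is turned by 9.1° and the green band is near (0.5925,-0.0855). These agree with the other views, so I'll grasp.

Run:
```python
from h import *
y=np.radians(1.1)
manip.goto([0.438,-0.0923,0.20],[np.pi,0,y])
manip.line_to([0.438,-0.0923,0.138],speed=0.1,f_stop=15)
print(manip.observe()['position'])
manip.gripper_close(60)
s=manip.observe();print(s['grip_width'],s['ft_force'],s['clock'])
manip.line_to([0.438,-0.0923,0.25],speed=0.15)
s=manip.observe();print(s['grip_width'],s['ft_force'],s['position'],s['ee_rot'],s['clock'])
for n in ['scene','side','wrist']: cv2.imwrite(f'pics/{n}2.png',manip.get_image(n)[:,:,::-1])
a=cv2.imread('pics/scene2.png')[140:300,200:400];b=cv2.imread('pics/side2.png')[140:300,200:400]
cv2.imwrite('pics/c2.png',np.hstack([cv2.resize(a,(400,320)),cv2.resize(b,(400,320))]))
```

```text
[ 0.4386041  -0.09236286  0.13875042]
0.02301110419331997 [ 0.22862612 -0.71943985  2.93201848] 4.3083
0.023085536494241922 [-0.12537399  0.85534425 -2.07659466] [ 0.43741555 -0.09222299  0.24896089] [-3.14111730e+00  1.54928698e-03  1.92012653e-02] 5.2083
```

View pics/c2.png

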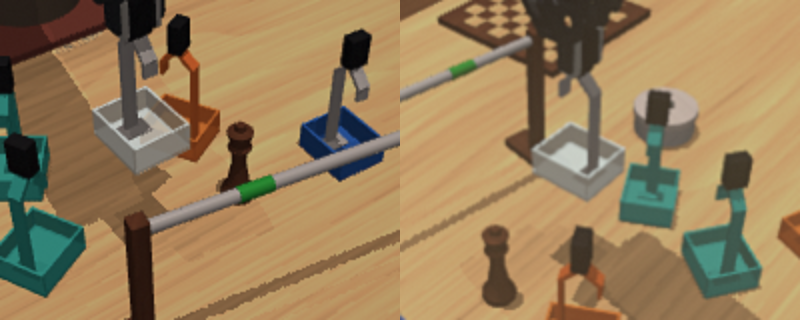

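View pics/wrist2.png

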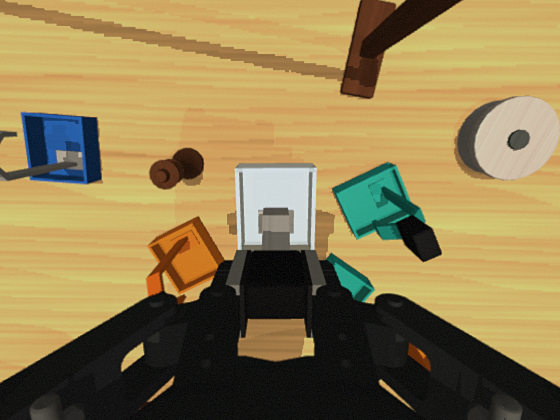

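The hanger is lifted level and square in the jaws, and the queen stands untouched at (175,170) in the wrist view. Next I'll insert it at the green band.

Run:
```python
from h import *
p=np.radians(-9.1);ex=np.array([np.cos(p),np.sin(p),0]);G=np.array([0.5925,-0.0855,0])
rot=[np.pi,0,p]
P=G-0.11*ex;P[2]=.250
manip.line_to(P,rot,speed=0.12)
P=G.copy();P[2]=.250
print(manip.line_to(P,rot,speed=0.12,f_stop=6))
s=manip.observe();print(s['grip_width'],s['ft_force'],s['position'],s['ee_rot'],s['clock'])
for n in ['scene','side','wrist']: cv2.imwrite(f'pics/{n}3.png',manip.get_image(n)[:,:,::-1])
a=cv2.imread('pics/scene3.png')[120:300,230:430];b=cv2.imread('pics/side3.png')[80:260,140:340]
cv2.imwrite('pics/c3.png',np.hstack([cv2.resize(a,(400,360)),cv2.resize(b,(400,360))]))
```

```text
False
0.0231181483936292 [-0.52560926  0.57076708 -1.65166148] [ 0.59202877 -0.08544487  0.25010362] [ 3.14135315e+00  1.75357170e-04 -1.58749392e-01] 7.0083
```

View pics/c3.png

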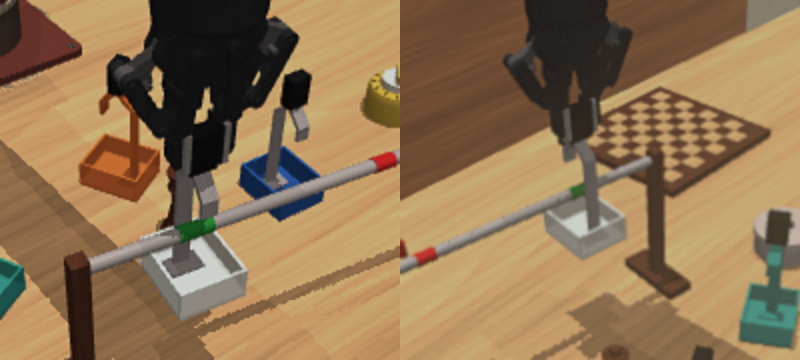

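View pics/wrist3.png

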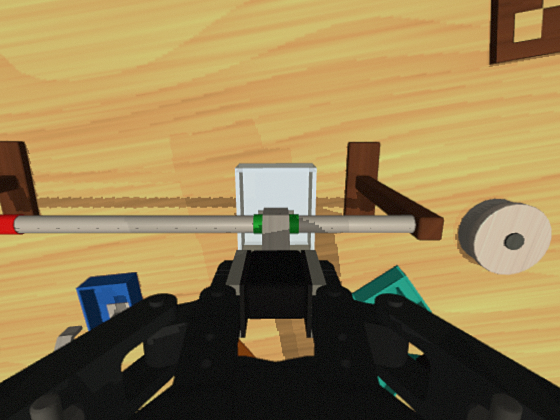

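The rail now passes under the hook and the green band at (276,223) is centred on the strap. I'll recompute the rail position from this view and then lower.

Run:
```python
from h import *
from scipy.spatial.transform import Rotation
s={'position':np.array([0.59202877,-0.08544487,0.25010362]),'ee_rot':[3.14135315,0,-.158749]}
W=wcam(s)
im=cv2.imread('pics/wrist3.png');h=cv2.cvtColor(im,cv2.COLOR_BGR2HSV)
P=[]
for u in [60,100,140,180,220,340,360,380,400]:
    col=h[190:250,u];v=np.where((col[:,1]<60)&(col[:,2]>80))[0]+190
    P.append((u,v.min(),v.max()))
print(P)
Q=np.array([onz(W,(u,(a+b)/2),.170)[:2] for u,a,b in P])
vx,vy,x,y=cv2.fitLine(Q.astype(np.float32),cv2.DIST_L2,0,.001,.001).ravel();t=np.degrees(np.arctan2(vx,vy));print('tilt',t)
p=np.radians(-9.1);ex=np.array([np.cos(p),np.sin(p)])
print('rail x offset rel TCP',[round(float((q-s['position'][:2])@ex)*1000,1) for q in Q])
print('widths mm',[round(1000*float(np.linalg.norm(onz(W,(u,a-.5),.17)-onz(W,(u,b+.5),.17))),1) for u,a,b in P])
g=cents(im[:,:,::-1].copy(),(50,150,60),(75,255,255));print(g)
print(onz(W,(276,223.5),.17))
r=cents(im[:,:,::-1].copy(),(0,190,100),(5,255,255));print(r)
e=onz(W,(15.5,224),.17);print('red near edge',e)
```

```text
[(60, np.int64(216), np.int64(232)), (100, np.int64(216), np.int64(232)), (140, np.int64(216), np.int64(232)), (180, np.int64(216), np.int64(232)), (220, np.int64(216), np.int64(231)), (340, np.int64(216), np.int64(231)), (360, np.int64(216), np.int64(231)), (380, np.int64(216), np.int64(231)), (400, np.int64(216), np.int64(231))]
tilt 8.956424
rail x offset rel TCP [0.2, 0.2, 0.2, 0.2, 0.6, 0.6, 0.7, 0.7, 0.7]
widths mm [12.1, 12.0, 12.0, 12.0, 11.3, 11.3, 11.3, 11.3, 11.3]
[([257.5, 223.5], [253, 215, 9, 18, 145]), ([293.9, 223.5], [290, 215, 9, 18, 158])]
[ 0.59255994 -0.08593127  0.17      ]
[([7.0, 223.9], [0, 214, 18, 20, 278])]
red near edge [0.61952906 0.08481826 0.17      ]
```

Run:
```python
from h import *
p=np.radians(-9.05);rot=[np.pi,0,p]
manip.line_to([0.5926,-0.0857,.206],rot,speed=0.06,f_stop=6)
s0=manip.observe();print(s0['position'],s0['ft_force'])
print(manip.line_to([0.5926,-0.0857,.196],rot,speed=0.02,f_stop=3))
s=manip.observe();print(s['grip_width'],s['ft_force'],s['position'],s['ee_rot'],s['clock'])
for n in ['scene','side','wrist']: cv2.imwrite(f'pics/{n}4.png',manip.get_image(n)[:,:,::-1])
a=cv2.imread('pics/scene4.png')[120:300,230:430];b=cv2.imread('pics/side4.png')[80:260,140:340]
cv2.imwrite('pics/c4.png',np.hstack([cv2.resize(a,(400,360)),cv2.resize(b,(400,360))]))
```

```text
[ 0.59285799 -0.08567208  0.20635749] [ 0.28073879 -0.21608311 -1.39519013]
True
0.022955200409026915 [ 0.59081566 -0.28368341  3.72770463] [ 0.59292728 -0.08573254  0.19962298] [ 3.14152509e+00 -9.56848817e-04 -1.57973869e-01] 8.4333
```

View pics/c4.png

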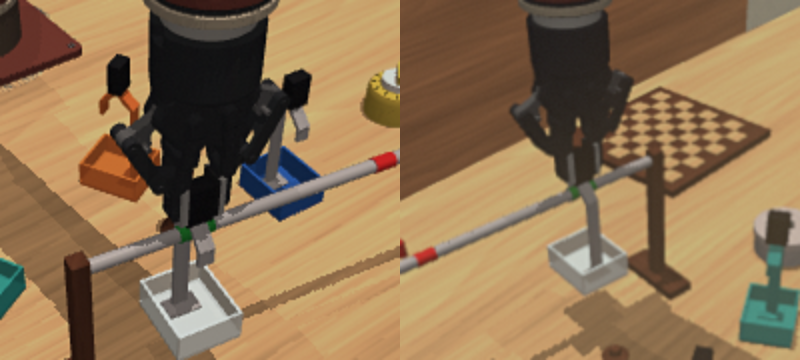

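View pics/wrist4.png

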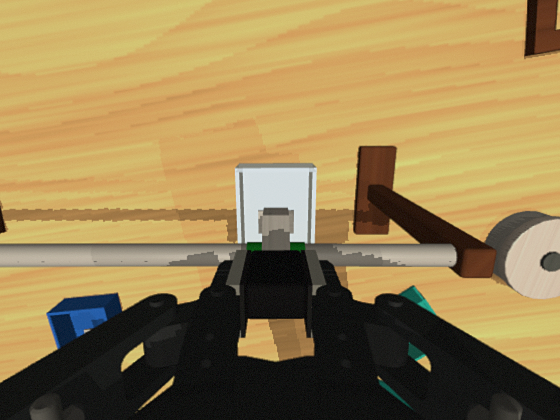

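Contact came at z=0.1996, where a seated hook should be, on the green band. I'll slide part of the way and then re-measure the red band.

Run:
```python
from h import *
p=np.radians(-9.05);rot=[np.pi,0,p];ey=np.array([-np.sin(p),np.cos(p),0])
A=np.array([0.5927,-0.0857,.1995])
print(manip.line_to(A+.10*ey,rot,speed=0.06,f_stop=8))
s=manip.observe();print(s['grip_width'],s['ft_force'],s['position'],s['ee_rot'],s['clock'])
im=manip.get_image('wrist');cv2.imwrite('pics/w5.png',im[:,:,::-1])
W=wcam(s)
for c,st in cents(im,(0,190,100),(5,255,255)):
    X=onz(W,c,.170);print(c,st,X,(X-s['position'])@ey)
    print([(onz(W,(u,c[1]),.17)-s['position'])@ey for u in (st[0]-.5,st[0]+st[2]-.5)])
```

```text
False
0.023440147767382794 [-0.24709644 -2.42125378  4.18866375] [0.60859321 0.01265542 0.19964821] [ 3.14109809e+00 -3.73919488e-04 -1.58417859e-01] 10.4
[116.7, 255.1] [96, 243, 43, 25, 938] [0.62093689 0.09423493 0.17      ] 0.08250557727262771
[np.float64(0.09339197480756556), np.float64(0.07126501365578268)]
```

View pics/w5.png

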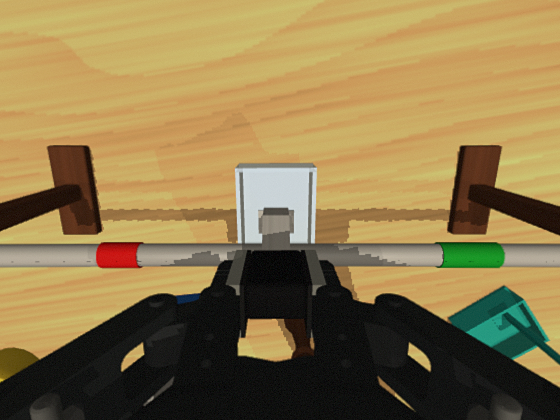

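Red is centred at (118,255) and about 81.5 mm further along, which agrees with the triangulated 181 mm. I'll complete the slide and look before letting go.

Run:
```python
from h import *
p=np.radians(-9.05);rot=[np.pi,0,p];ey=np.array([-np.sin(p),np.cos(p),0])
A=np.array([0.60855,0.01295,.1995])
print(manip.line_to(A+.0814*ey,rot,speed=0.05,f_stop=8))
manip.sleep(.3)
s=manip.observe();print(s['grip_width'],s['ft_force'],s['position'],s['ee_rot'],s['clock'])
for n in ['scene','side','wrist']: cv2.imwrite(f'pics/{n}6.png',manip.get_image(n)[:,:,::-1])
a=cv2.imread('pics/scene6.png')[130:270,340:500];b=cv2.imread('pics/side6.png')[140:280,80:240]
cv2.imwrite('pics/c6.png',np.hstack([cv2.resize(a,(400,350)),cv2.resize(b,(400,350))]))
```

```text
False
0.023547586894342578 [-1.15461223 -4.00122889  5.93045989] [0.62139901 0.09265112 0.199653  ] [ 3.14070133e+00 -4.74603995e-05 -1.58701640e-01] 12.525
```

View pics/c6.png

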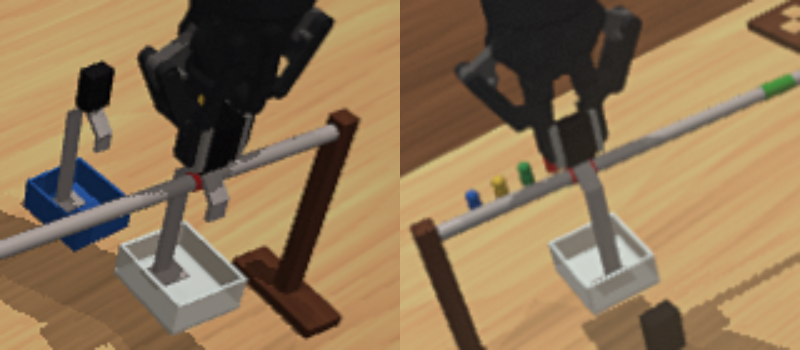

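View pics/wrist6.png

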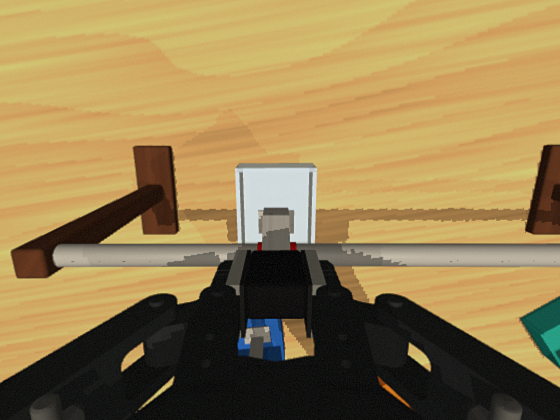

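The band shows evenly on both sides of the strap, from (259,245) to (295,245). I'll let go.

Run:
```python
from h import *
manip.gripper_open();manip.sleep(.3)
s=manip.observe();print(s['grip_width'],s['ft_force'],s['clock'])
P=np.array(s['position']);P[2]=.30
manip.line_to(P,speed=0.1);manip.sleep(1)
s=manip.observe();im=manip.get_image('wrist');print(s['position'],s['clock'])
cv2.imwrite('pics/w7.png',im[:,:,::-1])
for n in ['scene','side']: cv2.imwrite(f'pics/{n}7.png',manip.get_image(n)[:,:,::-1])
manip.sleep(1)
for n in ['scene','side']:
    d=cv2.absdiff(cv2.imread(f'pics/{n}7.png'),manip.get_image(n)[:,:,::-1].copy());print(n,d.max())
a=cv2.imread('pics/scene7.png')[120:280,300:500];b=cv2.imread('pics/side7.png')[140:300,80:280]
cv2.imwrite('pics/c7.png',np.hstack([cv2.resize(a,(400,320)),cv2.resize(b,(400,320))]))
```

```text
0.08487393486177602 [ 0.34797616 -0.4063377  -0.40448947] 13.6
[0.62136799 0.09331635 0.30002838] 15.7583
scene 29
side 35
```

View pics/c7.png

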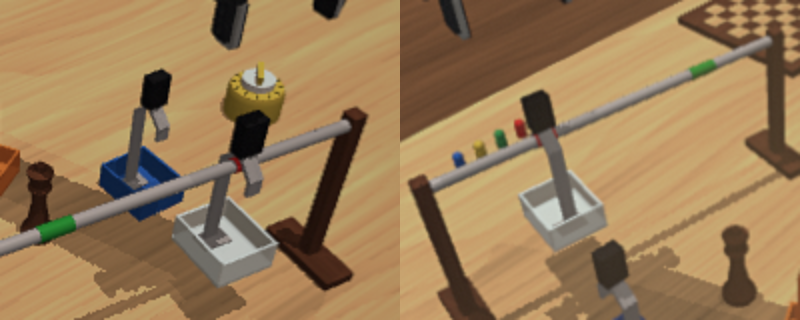

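View pics/w7.png

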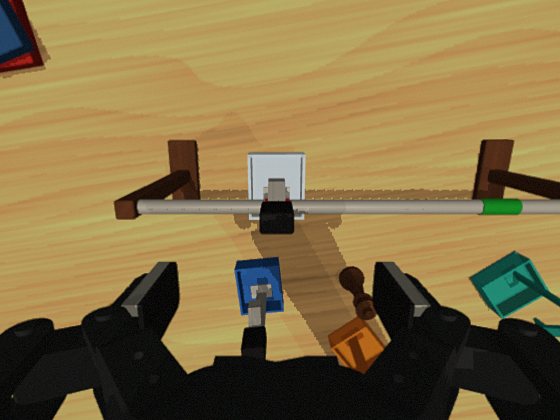

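Run:
```python
from h import *
p=np.radians(-9.05);ex=np.array([np.cos(p),np.sin(p),0]);ey=np.array([-np.sin(p),np.cos(p),0])
R=np.array([.6213,.0935,.17])
s=manip.observe();W=wcam(s)
ims={n:[manip.get_image(n) for _ in range(2)] for n in ['scene','side','wrist']}
d=cv2.absdiff(*ims['scene']).max(2);print('noise diff',d.max(),(d>20).sum())
d=cv2.absdiff(ims['wrist'][1],cv2.imread('pics/w7.png')[:,:,::-1].copy()).max(2);print('wrist change px>25',(d>25).sum(),d.max())
im=ims['wrist'][0];h=cv2.cvtColor(im,cv2.COLOR_RGB2HSV)
k=cv2.inRange(h[195:240,250:305],(0,0,0),(180,255,45));n,l,st,ce=cv2.connectedComponentsWithStats(k);i=1+st[1:,4].argmax();c=ce[i]+[250,195];print('block px',c)
def blk(n,box,v):
    x0,y0,x1,y1=box;k=cv2.inRange(cv2.cvtColor(ims[n][0],cv2.COLOR_RGB2HSV)[y0:y1,x0:x1],(0,0,0),(180,255,v));nn,l,st,ce=cv2.connectedComponentsWithStats(k);i=1+st[1:,4].argmax();return ce[i]+[x0,y0]
a=blk('scene',(412,172,438,200),50);b=blk('side',(136,183,160,208),85)
for L in ([(W,c),(cam('scene'),a),(cam('side'),b)],[(cam('scene'),a),(cam('side'),b)]):
    X,e=tri(L);print('block',X,e,'along',(X-R)@ey*1000,'across',(X-R)@ex*1000)
big=cv2.resize(im[140:240,230:330],None,fx=5,fy=5,interpolation=cv2.INTER_CUBIC);cv2.imwrite('pics/w8.png',big[:,:,::-1])
g=np.hstack([cv2.resize(ims['scene'][0][165:270,370:450],(400,525),interpolation=cv2.INTER_CUBIC),cv2.resize(ims['side'][0][175:280,120:200],(400,525),interpolation=cv2.INTER_CUBIC)]);cv2.imwrite('pics/c8.png',g[:,:,::-1])
for n in ['scene','side']:
    d=cv2.absdiff(cv2.imread(f'pics/{n}0.png')[:,:,::-1].copy(),ims[n][0]).max(2)
    x0,y0,x1,y1=(308,198,332,226) if n=='scene' else (238,250,262,294);print(n,'queen change',(d[y0:y1,x0:x1]>40).sum())
```

```text
noise diff 7 0
wrist change px>25 8 45
block px [276.46685341 217.47245565]
block [0.62131266 0.09291129 0.20083475] [np.float64(0.870253444562211), np.float64(0.7843915170500076), np.float64(0.17865491667287917)] along -0.5793875372024061 across 0.10510723776897048
block [0.62203383 0.09280694 0.20060378] [np.float64(0.13445921527552349), np.float64(0.13445921527553778)] along -0.5690053350215902 across 0.833712066283187
scene queen change 287
side queen change 45
```

View pics/w8.png

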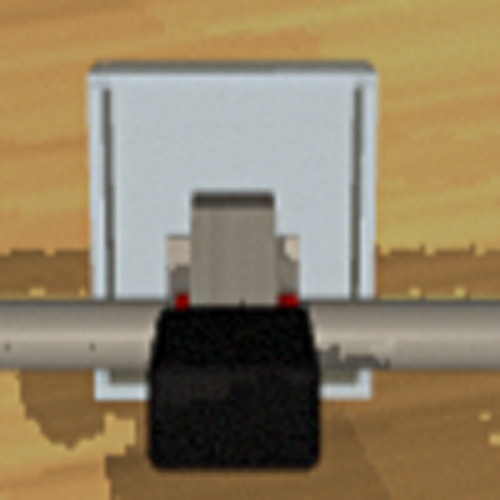

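View pics/c8.png

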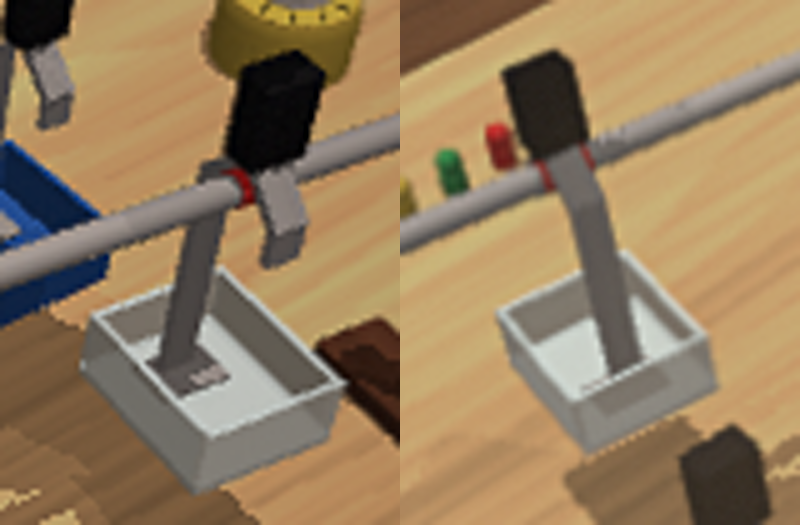

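Run:
```python
from h import *
o=[]
for n,(x0,y0,x1,y1) in [('scene',(295,190,345,250)),('side',(225,240,275,300))]:
    for im in (cv2.imread(f'pics/{n}0.png'),manip.get_image(n)[:,:,::-1]): o.append(cv2.resize(im[y0:y1,x0:x1],(200,240)))
cv2.imwrite('pics/q.png',np.hstack(o))
```

```text
(no output)
```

View pics/q.png

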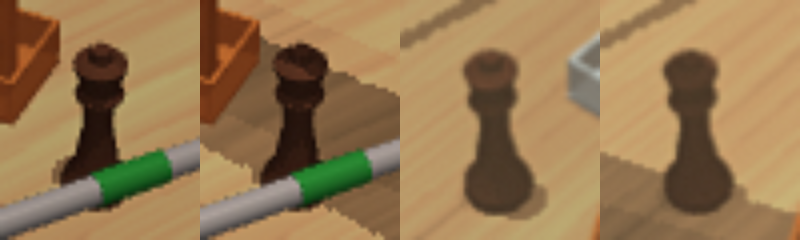

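The queen stands at the same pixels before and after; only the arm's shadow has changed.

Run:
```python
from h import *
manip.finish_job()
```

```text
the job is handed in; nothing more can be done
```

I gripped the frosted hanger by its block and hooked it over the rail at the green band. Contact came at TCP z = 0.1996, where a seated hook should be. I then slid it about 181 mm along the rail to the red band, let go and backed off, and handed the job in after about 17–18 s on the robot's clock.

**Position:** the last checks put the hanger within about 0.6 mm of the red band's centre along the rail, with red showing on both sides of the strap.

**Still and level:** it looked level in the scene, side and wrist views. A scene-camera pair taken just before hand-in showed only noise. In a wrist pair about 1 s apart, 8 pixels changed. An earlier scene/side pair about 1 s apart showed brightness differences of up to 29–35, and I did not trace their cause.

**Queen:** my pixel-change check flagged changes around it. Side-by-side crops show it standing at the same pixels as at the start, with only the arm's shadow different.

**Other disagreements:** the views of the bands differed by 1–3 mm, within the stated calibration error. I corrected for this with wrist views before lowering the hanger and before the last part of the slide.

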